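Close the board test fixture and latch its contact lever

ROBOT

A 6-joint arm with a two-finger parallel gripper is mounted at the origin on the work surface. World frame = base frame: x ahead of the robot, y to its left, z up, the work surface at z = 0. Lengths are in m, angles in rad, forces in N, time in s.
With the tool pointing down it reaches from about 0.375 to 0.975 m from the base axis. Payload 3.8 kg.
Tool frame: the origin (TCP) lies at the very end of the fingers, on their centre line; the grasp point (between the pads) lies 19 mm behind it; z points along the fingers, y is the line along which they close (so a half turn about z gives the same grasp; the last joint's range is limited). The gripper opens to 85 mm and grips with 20 to 120 N. Pads are 22 mm wide; open, the fingers measure 114 mm over their backs; the gripper's body (76 mm by 85 mm) begins 54 mm behind the grasp point. The pads swing forward as they close: fully open they stand 13 mm farther back than shut.
Start: joints at [-0.037, 0.264, 1.604, -0, 1.274, -0.037], TCP at [0.675, -0, 0.201] pointing down, gripper open.
Joint ranges: [-2.63, 2.63], [-0.94, 2.18], [0.31, 2.57], [-1.31, 4.45], [0, 2.66], [-2.55, 2.55]. Speed limits (rad/s): [2.57, 2.57, 3.14, 3.14, 3.14, 3.14].

INTERFACE

Orientations are given as a rotation vector (axis times angle).
In Python, from workcell import bot, vision gives the robot as it stands. The module is installed in compiled form; this text tells all that it offers.
- The arm moves only by the tool play_rows, never from a script. Its argument "moves" is a list that holds one entry, the list of rows, each a list of 7 numbers: the turn, a rotation vector about the tool's x, y, z as a fraction of full scale, then the shift along the tool's x, y, z as a fraction of full scale, then the finger opening in mm, from 0 to 85.4. In form: [[[ax, ay, az, x, y, z, jaw], ...]]. A call has 1 to 5 rows; each row shifts and turns the commanded pose from where the row before left it, along the tool's axes as they then stand; what a row does not reach is not made up. Full scale, the value 1, is 0.1 m for a shift and 0.5 rad for a turn. A row lasts 1/12 s, in which the tool goes at most 41.7 mm and 7.16 degrees, less where a joint would pass 70% of its speed; a pose out of reach is approached as far as the arm can. A call with a number of a shift or a turn outside -1 to 1 is refused whole. A call with a gripper value outside its range is refused whole. The fingers move at their own pace and stop on an object; "newtons" is the grip in N (left out, the last holds). Time passes only in rows, so rows that do not move let the fingers close. It gives the time, the measured TCP pose, the force, the opening and the grip force at its end, in the units of the state.
- bot.read_state(): the state, without advancing time (a new reading comes with each control period).
- vision.read_camera(name): name is "scene" or "side" or "wrist"; returns a dict with "image" (420x560x3 uint8, red, green, blue), "depth" (420x560 float32, m along the optical axis (not along the pixel's ray), 0 where there is no reading), "K" (3x3 intrinsics, pixels), "R" (3x3) and "t" (3): a world point X has camera coordinates R X + t. Camera axes: x right, y down, z forward; pixel columns grow to the right and rows downward; lengths in m; the calibration is good to about 2 mm. The wrist camera is an equidistant fisheye: a pixel r from the principal point sees the ray r / f radians off the axis. A picture is of the moment at which its call begins.
- bot.finish_job(): hands the job in; it is judged then, once.
The state is a dict: "time": time; "q": joint angles; "joint_vel": joint speeds; "joint_torque": joint torques, N m; "tool_pos": TCP position; "tcp_rot": TCP orientation; "wrist_force": force on the tool from outside, world axes, zero at the start; "torque": the same for the moment, N m; "width": opening from 0.0 (shut) to 1.0 (fully open); "grip_force": force on a finger pad.
Only numpy, scipy, OpenCV 4.12 (cv2) and the standard library are available. Lean on these libraries where they do the work, as an engineer would, in place of code of your own. Each camera call takes 0.05 s, during which the arm holds its last target. There are 200 camera calls.

TASK

Get the circuit board in the test fixture ready for testing: first lower the fixture's hinged lid gently until it lies fully closed, then press the sprung lever beside it down until its catch holds it down by itself. Press the lever without forcing it hard against its stop, do not slam the lid, and leave the other things on the bench where they are.

Things in the scene. Friction and masses are not known exactly. Their poses are not given: they have to be found in the camera images.
- fixture: Board test fixture, fixed to the bench: an aluminium and black block 170 (x) x 210 (y) x 69 mm high with a green circuit board in its nest. Origin: centre of its underside; its front (-x) faces the robot, z up.
- lid (a joint): Angle of the fixture's lid (rad): 0 fully closed and level, 1.5 almost upright. A stiff friction hinge along the fixture's far (+x) top edge, 70 mm above the bench: the lid stays at whatever angle it is left; about 4 to 6 N at its free edge moves it.
- lid_hinge (a point): Middle of the lid's hinge line, on the lid's underside, 85 mm behind the fixture's centre; the axes turn with the lid: y along the hinge, -x runs from the hinge to the free edge, z out of the lid's outer (upper) face.
- lid_edge (a point): Point on the lid's outer face, on its grey frame bar, midway along the free edge and 155 mm from the hinge line (the lid is a grey frame with a clear window, 166 long x 210 wide x 12 mm thick, with a black finger tab 60 wide sticking out 20 mm more beyond the free edge). Axes as for lid_hinge.
- lever_unit: Fixed lever unit, parallel to the fixture and 155 mm to the left or to the right of its centre (the place varies): dark foot plate 200 (x) x 70 (y) x 12 mm, two aluminium cheeks near its far end that carry the lever (up to 93 mm high) and, under the lever's middle, a small sprung catch (50 to 72 mm high). Origin: centre of the foot's underside; x from the handle end to the hinge end, z up.
- lever (a joint): Angle (rad) the lever is pressed down: 0 released (handle raised 0.5 above level), 0.5 level. A spring returns it to 0 unless the catch holds it. The push at the pad peaks at 10 to 20 N when the catch is met (0.25 to 0.45), then eases; the catch snaps over at 0.40 to 0.61, different from unit to unit, with a hard stop within 0.06 after it. Pressing again does not undo it.
- lever_hinge (a point): The lever's hinge axis, 75 mm above the bench and 75 mm behind the unit's centre. Axes turn with the lever: y along the hinge, -x from hinge to handle, z out of the lever's top.
- lever_pad (a point): Centre of the top of the lever's black handle pad (50 long x 38 wide x 12 mm thick), 160 mm from the hinge axis. Axes as for lever_hinge.
- io_block: Fixed plain grey terminal block, 190 x 70 x 52 mm, on the fixture's other side; not used. Origin: centre of its underside.
- bottle: Loose white squeeze bottle with a blue cap, 56 mm across, 140 mm tall; bystander. Origin: centre of its underside.
- tray: Loose yellow parts tray, 130 x 100 x 25 mm; bystander. Origin: centre of its underside.
- housing: Loose white plastic device housing, 75 x 136 x 24 mm; bystander. Origin: centre of its underside.
- driver: Loose screwdriver lying on the bench, about 200 mm long; bystander.
There are look-alikes about, which are no part of the job. Leave any blue or pink look-alike of the lever_unit alone.

How it is judged:
By the outcome, as a careful person would: the job done as asked, in the order asked, and still so for the second after the job is handed in, with the robot touching nothing.
It also fails if it takes over 48 s, if anything falls off the work surface, if the arm or the gripper's body presses on something with over 40 N, if the wrist force passes 120 N, or if a joint passes its speed limit or range.

## Working session

There is one attempt and no reset: what is moved stays moved. The work goes in short steps, Python scripts to look and compute and a tool call to move; the robot and the scene stay as the last step left them, time stands still between calls to the robot, and variables do not carry over. Pictures are saved under pics/ and viewed, at most 10 in all, crops included, and the job is handed in when it is done.

Besides the shell and the picture viewer there is one more tool, called after "Emit:" in YAML: its name, and indented under it one key for each argument. play_rows: Moves the arm, as the interface text tells. Its arguments: {"type":"object","properties":{"moves":{"type":"array","items":{"type":"array","items":{"type":"array","items":{"type":"number"}}}},"newtons":{"type":"number"}},"required":["moves"]}

```bash
mkdir -p pics; cat > h.py <<'E'
import numpy as np, cv2
from workcell import bot, vision
def grab(n):
    c=vision.read_camera(n); np.savez(f'{n}.npz',**c); return c
def load(n): return dict(np.load(f'{n}.npz'))
def cloud(c):
    K,d=c['K'],c['depth']; v,u=np.indices(d.shape)
    P=np.stack([(u-K[0,2])/K[0,0]*d,(v-K[1,2])/K[1,1]*d,d],-1)
    W=(P-c['t'])@c['R']; W[d<=0]=np.nan; return W
E
python3 - <<'E'
from h import *
ims=[]
for n in('scene','side'):
    c=grab(n); cv2.imwrite(f'pics/{n}0.png',c['image'][...,::-1]); print(n,c['K'][0,0],-c['R'].T@c['t'])
print(bot.read_state())
E
```

```text
scene 417.51974470410795 [ 1.36631171 -0.03332307  1.04910475]
side 482.86473562149234 [0.26092533 1.09112269 0.79906732]
{'time': 0.1, 'q': array([-3.68980797e-02,  2.64678198e-01,  1.60526015e+00,  1.95768161e-05,
        1.27371331e+00, -3.69149600e-02]), 'joint_vel': array([-0.00173434,  0.00047438, -0.00306942,  0.00067045,  0.00027811,
       -0.00017567]), 'joint_torque': array([ 2.96398039e-04, -5.16707003e+01, -3.68589377e+01,  1.30520286e-05,
        6.22219843e-03,  5.24967299e-05]), 'tool_pos': array([6.74263739e-01, 3.36972293e-05, 2.00274072e-01]), 'tcp_rot': array([-2.22035279e+00, -2.22037750e+00,  2.17844151e-03]), 'wrist_force': array([0.80053576, 0.49235992, 0.31890409]), 'torque': array([-0.00686642, -0.02923859, -0.07221914]), 'grip_force': 0.0, 'width': 1.0011240800697958}
```

View pics/scene0.png

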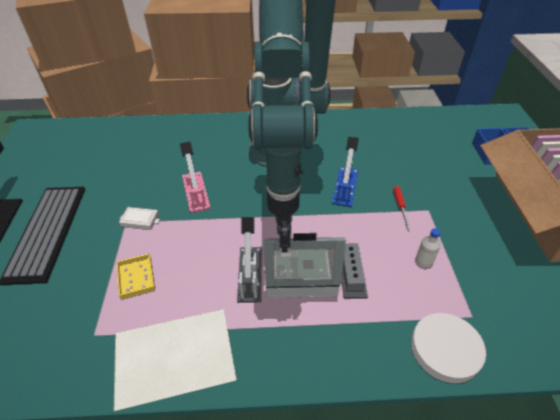

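View pics/side0.png

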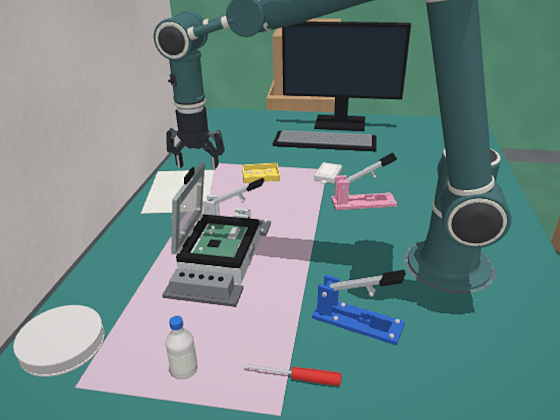

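The scene camera faces the robot. The fixture is at about (303,268), with its lid nearly upright and the tab at (305,237). There are three lever units: grey with a black handle at (248,260), pink at (193,178) and blue at (346,173). The grey one fits: it stands beside the fixture and isn't a blue or pink look-alike. The io block is at (353,270). I'll measure and confirm this in a crop.

```bash
python3 - <<'E'
from h import *
c=load('scene'); W=cloud(c)
cv2.imwrite('pics/crop1.png',cv2.resize(c['image'][205:310,220:380,::-1],None,fx=5,fy=5,interpolation=cv2.INTER_CUBIC))
s=load('side'); S=cloud(s)
cv2.imwrite('pics/crop2.png',cv2.resize(s['image'][150:310,150:290,::-1],None,fx=3.7,fy=3.7,interpolation=cv2.INTER_CUBIC))
A=np.concatenate([W.reshape(-1,3),S.reshape(-1,3)])
m=(A[:,0]>.5)&(A[:,0]<1.15)&(abs(A[:,1])<.35)
A=A[m]
def bx(n,q):
    q=q[np.isfinite(q).all(1)]; print(n,len(q),np.percentile(q,[1,50,99],axis=0).round(3).tolist())
for n,X,(u0,u1,v0,v1) in [('handle',W,(245,252,221,231)),('foot/cheek',W,(240,261,250,298)),('io',W,(345,366,246,294)),('tab',W,(296,315,234,239)),('S tab',S,(187,192,172,183)),('S lid',S,(176,200,180,240)),('S pad',S,(250,262,180,188)),('S io',S,(185,235,270,300))]:
    q=X[v0:v1,u0:u1].reshape(-1,3); bx(n,q)
E
```

```text
handle 70 [[0.536, -0.103, 0.147], [0.548, -0.094, 0.155], [0.562, -0.085, 0.163]]
foot/cheek 1004 [[0.525, -0.128, 0.007], [0.654, -0.094, 0.028], [0.703, -0.066, 0.119]]
io 1005 [[0.522, 0.183, -0.002], [0.642, 0.215, 0.05], [0.7, 0.269, 0.058]]
tab 94 [[0.677, 0.033, 0.244], [0.681, 0.056, 0.252], [0.685, 0.079, 0.26]]
S tab 54 [[0.67, 0.044, 0.232], [0.673, 0.062, 0.246], [0.678, 0.079, 0.259]]
S lid 1436 [[0.672, -0.358, -0.0], [0.687, 0.063, 0.143], [0.881, 0.155, 0.24]]
S pad 95 [[0.521, -0.392, -0.002], [0.541, -0.088, 0.156], [0.627, -0.077, 0.168]]
S io 1493 [[0.536, 0.157, 0.007], [0.592, 0.23, 0.043], [0.656, 0.243, 0.057]]
```

View pics/crop1.png

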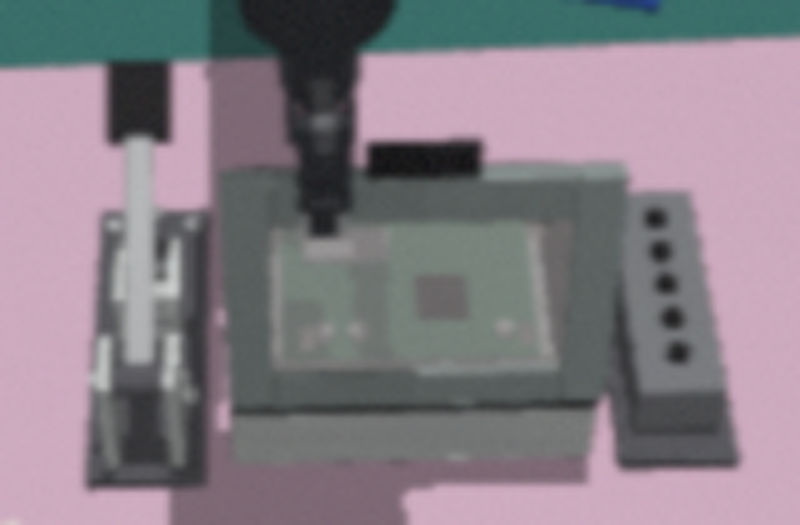

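View pics/crop2.png

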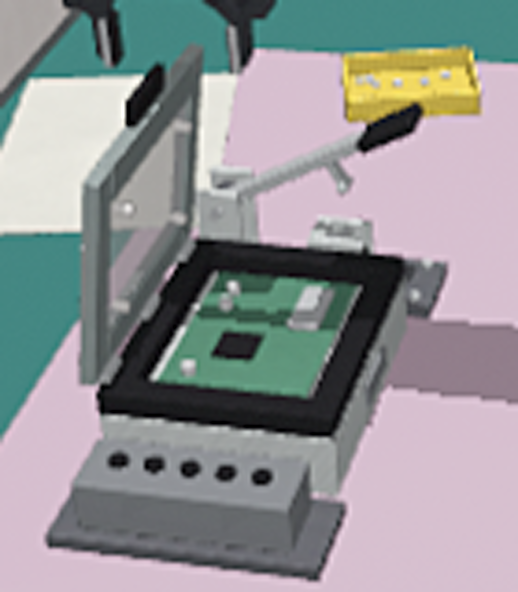

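Crop 1 confirms the grey lever unit left of the fixture in the image (−y side), with its black pad at scene px (247,224). Crop 2 shows the lid standing open with its tab on top, and the gripper fingers close to the lid's far corner. Next I'll fit the lid plane, the fixture yaw and the lever line.

```bash
python3 - <<'E'
from h import *
W=cloud(load('scene')); S=cloud(load('side')); si=load('side')['image'].astype(int); wi=load('scene')['image'].astype(int)
A=np.concatenate([W.reshape(-1,3),S.reshape(-1,3)]); A=A[np.isfinite(A).all(1)]
def box(P,*b): return P[(P[:,0]>b[0])&(P[:,0]<b[1])&(P[:,1]>b[2])&(P[:,1]<b[3])&(P[:,2]>b[4])&(P[:,2]<b[5])]
def rep(n,q): print(n,len(q),np.percentile(q,[2,50,98],axis=0).round(3).tolist())
for n,X in(('scene',W),('side',S)):
    P=X.reshape(-1,3);P=P[np.isfinite(P).all(1)]
    q=box(P,.64,.73,-.07,.2,.1,.232)
    rep(n+' lid',q)
    # x = a + b z + c y, robust
    w=np.ones(len(q),bool)
    for _ in range(8):
        M=np.c_[np.ones(len(q)),q[:,2]-.07,q[:,1]-.06]; k=np.linalg.lstsq(M[w],q[w,0],rcond=None)[0]; r=q[:,0]-M@k; w=abs(r)<.005
    print('x=a+b(z-.07)+c(y-.06)',k.round(4),w.sum()); rep('  inl',q[w])
    rep(n+' fixtop',box(P,.45,.68,-.08,.2,.062,.078))
    rep(n+' lever pad',box(P,.48,.575,-.13,-.06,.125,.19))
    rep(n+' lever arm',box(P,.58,.65,-.13,-.06,.10,.15))
    rep(n+' foot',box(P,.45,.8,-.15,-.05,.008,.018))
    rep(n+' cheek',box(P,.6,.8,-.15,-.05,.086,.1))
    rep(n+' finger',box(P,.6,.75,-.1,.03,.19,.30))
    u=X[...,0]; g=box(P,.45,.75,-.06,.19,.062,.078)
    rect=cv2.minAreaRect((g[:,:2]*1000).astype(np.float32)); print('rect',rect)
    g=box(P,.45,.75,.17,.29,.046,.056); rep('io top',g); print(cv2.minAreaRect((g[:,:2]*1000).astype(np.float32)))
E
```

```text
scene lid 2757 [[0.683, -0.046, 0.102], [0.692, 0.058, 0.165], [0.705, 0.155, 0.23]]
x=a+b(z-.07)+c(y-.06) [ 0.7052 -0.1332  0.0271] 2662
  inl 2662 [[0.683, -0.046, 0.102], [0.692, 0.058, 0.166], [0.704, 0.155, 0.23]]
scene fixtop 11 [[0.526, -0.076, 0.066], [0.532, 0.147, 0.068], [0.673, 0.162, 0.074]]
scene lever pad 234 [[0.526, -0.112, 0.14], [0.549, -0.095, 0.155], [0.573, -0.077, 0.168]]
scene lever arm 163 [[0.581, -0.106, 0.101], [0.612, -0.097, 0.119], [0.647, -0.09, 0.139]]
scene foot 640 [[0.514, -0.132, 0.008], [0.643, -0.091, 0.011], [0.708, -0.063, 0.016]]
scene cheek 136 [[0.647, -0.122, 0.086], [0.672, -0.1, 0.092], [0.702, -0.078, 0.099]]
scene finger 450 [[0.672, -0.048, 0.191], [0.685, -0.015, 0.227], [0.748, 0.028, 0.298]]
rect ((618.7420043945312, 57.02002716064453), (205.782470703125, 184.26309204101562), 88.28215789794922)
io top 652 [[0.547, 0.186, 0.047], [0.629, 0.212, 0.051], [0.692, 0.237, 0.055]]
((618.4654541015625, 212.02896118164062), (52.22828674316406, 151.35235595703125), 88.0455093383789)
side lid 1289 [[0.67, -0.046, 0.103], [0.685, 0.073, 0.167]
[... 277 characters left out ...]
16, 0.135], [0.542, -0.09, 0.155], [0.573, -0.079, 0.168]]
side lever arm 134 [[0.581, -0.108, 0.102], [0.604, -0.095, 0.114], [0.643, -0.089, 0.134]]
side foot 125 [[0.507, -0.133, 0.009], [0.52, -0.101, 0.012], [0.539, -0.063, 0.016]]
side cheek 122 [[0.637, -0.125, 0.086], [0.672, -0.096, 0.091], [0.696, -0.075, 0.099]]
side finger 560 [[0.606, -0.047, 0.193], [0.672, 0.004, 0.26], [0.737, 0.026, 0.299]]
rect ((615.1202392578125, 53.386749267578125), (218.45008850097656, 180.6138458251953), 87.80491638183594)
io top 851 [[0.543, 0.184, 0.047], [0.612, 0.214, 0.051], [0.687, 0.237, 0.055]]
((615.0778198242188, 208.7279815673828), (58.241424560546875, 150.16824340820312), 88.21619415283203)
```

The data agree. The hinge is at about x 0.697, z 0.07, y 0.057, with the lid at about 1.42 rad and the yaw at about −0.03. The lever pad is at (0.545, −0.096, 0.157). The open fingers straddle the lid, so I'll go up first, then behind it with the gripper shut. Tool axes in the world frame: tool x = +y, tool y = +x, tool z = −z.

Emit:
play_rows:
  moves:
    - [[0, 0, 0, 0, 0, -0.4, 85], [0, 0, 0, 0, 0, -0.4, 85], [0, 0, 0, 0, 0.35, 0, 0], [0, 0, 0, 0.28, 0.25, 0, 0], [0, 0, 0, 0.3, 0, 0, 0]]
  newtons: 30

```text
time: 0.52
tool_pos: [0.7387, 0.0566, 0.2812]
tcp_rot: [2.224, 2.216, 0.003]
wrist_force: [-1.0, -0.1, -0.9]
width: 0.596
grip_force: 0.0
```

Emit:
play_rows:
  moves:
    - [[0, 0, 0, 0, 0, 0, 0], [0, 0, 0, 0, 0, 0, 0], [0, 0, 0, 0, 0, 0.2, 0], [0, 0, 0, 0, 0, 0.2, 0], [0, 0, 0, 0, 0, 0.18, 0]]

```text
time: 0.93
tool_pos: [0.7345, 0.057, 0.2226]
tcp_rot: [2.222, 2.221, -0.001]
wrist_force: [-0.9, 0.1, -0.7]
width: 0.001
grip_force: 0.0
```

Emit:
play_rows:
  moves:
    - [[0, 0, 0, 0, -0.04, 0, 0], [0, 0, 0, 0, -0.04, 0, 0], [0, 0, 0, 0, -0.04, 0, 0], [0, 0, 0, 0, -0.04, 0, 0], [0, 0, 0, 0, -0.04, 0, 0]]

```text
time: 1.35
tool_pos: [0.7154, 0.0578, 0.2258]
tcp_rot: [2.22, 2.22, 0.004]
wrist_force: [-0.0, -0.0, 0.5]
width: 0.003
grip_force: 0.0
```

Emit:
play_rows:
  moves:
    - [[0, 0, 0, 0, -0.03, 0, 0], [0, 0, 0, 0, -0.03, 0, 0], [0, 0, 0, 0, -0.03, 0, 0], [0, 0, 0, 0, -0.03, 0, 0], [0, 0, 0, 0, -0.03, 0, 0]]

```text
time: 1.77
tool_pos: [0.6997, 0.058, 0.2235]
tcp_rot: [2.221, 2.221, 0.0]
wrist_force: [0.3, -0.0, -0.2]
width: 0.001
grip_force: 0.0
```

Emit:
play_rows:
  moves:
    - [[0, 0, 0, 0, -0.03, 0, 0], [0, 0, 0, 0, -0.03, 0, 0], [0, 0, 0, 0, -0.03, 0, 0], [0, 0, 0, 0, -0.03, 0.01, 0], [0, 0, 0, 0, -0.03, 0.01, 0]]

```text
time: 2.18
tool_pos: [0.686, 0.0581, 0.2224]
tcp_rot: [2.22, 2.22, 0.004]
wrist_force: [1.5, 0.0, 4.7]
width: 0.005
grip_force: 1.9
```

```bash
python3 - <<'E'
from h import *
c=grab('side'); cv2.imwrite('pics/s1.png',cv2.resize(c['image'][90:280,120:300,::-1],None,fx=3.1,fy=3.1))
s=bot.read_state(); print(s['tool_pos'],s['wrist_force'],s['torque'])
E
```

```text
[0.685387   0.05808362 0.22244574] [2.09167822 0.20091381 1.79804875] [ 0.01262876 -0.31290503 -0.00621811]
```

View pics/s1.png

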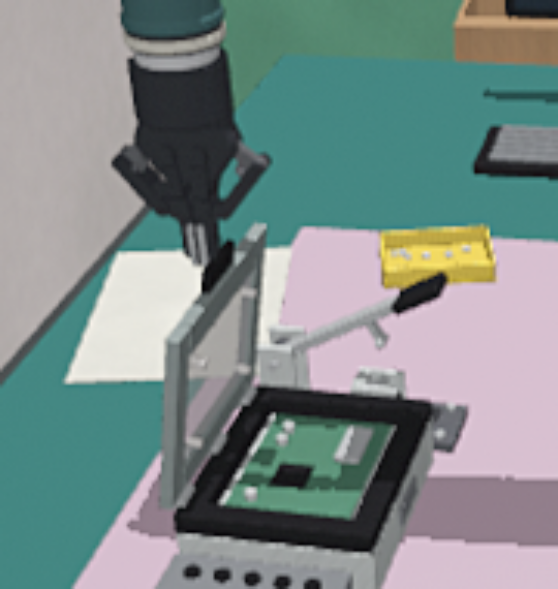

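The closed fingers are behind the lid at the tab, around crop px (200,245), with light contact. Now I'll follow the arc down.

Emit:
play_rows:
  moves:
    - [[0, 0, 0, 0, -0.055, 0.012, 0], [0, 0, 0, 0, -0.055, 0.012, 0], [0, 0, 0, 0, -0.055, 0.014, 0], [0, 0, 0, 0, -0.055, 0.016, 0], [0, 0, 0, 0, -0.055, 0.018, 0]]

```text
time: 2.65
tool_pos: [0.6582, 0.0586, 0.2167]
tcp_rot: [2.22, 2.22, 0.005]
wrist_force: [-0.3, 2.0, 8.8]
width: 0.001
grip_force: 4.6
```

Emit:
play_rows:
  moves:
    - [[0, 0, 0, 0, -0.057, 0.018, 0], [0, 0, 0, 0, -0.056, 0.02, 0], [0, 0, 0, 0, -0.055, 0.022, 0], [0, 0, 0, 0, -0.055, 0.024, 0], [0, 0, 0, 0, -0.054, 0.026, 0]]

```text
time: 3.07
tool_pos: [0.6298, 0.059, 0.2058]
tcp_rot: [2.221, 2.221, 0.004]
wrist_force: [-1.6, 1.3, 8.8]
width: 0.001
grip_force: 4.8
```

```bash
python3 - <<'E'
from h import *
c=grab('side'); cv2.imwrite('pics/s2.png',cv2.resize(c['image'][90:280,120:300,::-1],None,fx=3.1,fy=3.1))
s=bot.read_state(); print(s['tool_pos'],s['wrist_force'],s['torque'])
E
```

```text
[0.62834003 0.05893253 0.20496899] [-3.3467169   2.62079818 11.21995522] [ 0.33723547  0.61032996 -0.01033827]
```

View pics/s2.png

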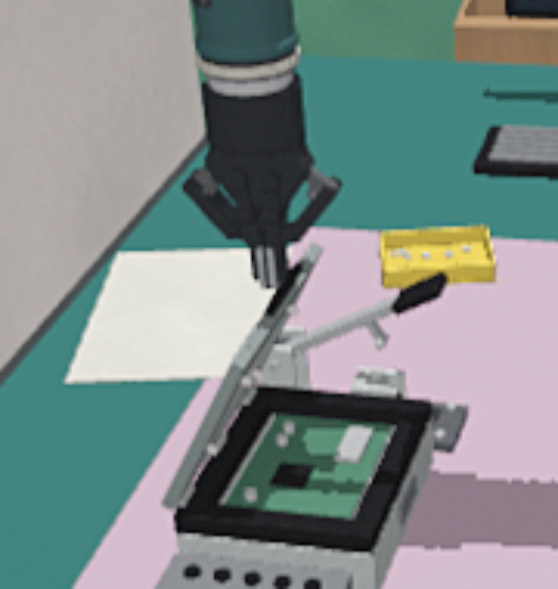

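The lid is following, at about 1.0 rad, with the fingertip near its free edge. Continuing.

Emit:
play_rows:
  moves:
    - [[0, 0, 0, 0, -0.053, 0.03, 0], [0, 0, 0, 0, -0.051, 0.032, 0], [0, 0, 0, 0, -0.05, 0.034, 0], [0, 0, 0, 0, -0.048, 0.036, 0], [0, 0, 0, 0, -0.047, 0.038, 0]]

```text
time: 3.53
tool_pos: [0.6048, 0.0584, 0.1876]
tcp_rot: [2.22, 2.221, 0.002]
wrist_force: [0.8, 1.4, 2.9]
width: 0.001
grip_force: 1.1
```

Emit:
play_rows:
  moves:
    - [[0, 0, 0, 0, -0.046, 0.038, 0], [0, 0, 0, 0, -0.044, 0.04, 0], [0, 0, 0, 0, -0.042, 0.042, 0], [0, 0, 0, 0, -0.04, 0.044, 0], [0, 0, 0, 0, -0.038, 0.046, 0]]

```text
time: 3.95
tool_pos: [0.5832, 0.0579, 0.1645]
tcp_rot: [-2.221, -2.221, 0.001]
wrist_force: [0.4, 1.2, 3.4]
width: -0.001
grip_force: 1.0
```

Emit:
play_rows:
  moves:
    - [[0, 0, 0, 0, -0.037, 0.048, 0], [0, 0, 0, 0, -0.035, 0.05, 0], [0, 0, 0, 0, -0.033, 0.051, 0], [0, 0, 0, 0, -0.031, 0.052, 0], [0, 0, 0, 0, -0.029, 0.053, 0]]

```text
time: 4.37
tool_pos: [0.5669, 0.058, 0.1392]
tcp_rot: [-2.221, -2.221, 0.001]
wrist_force: [0.1, -0.2, 2.3]
width: -0.0
grip_force: 0.9
```

Next to about 0.15 rad, then slower.

Emit:
play_rows:
  moves:
    - [[0, 0, 0, 0, -0.026, 0.052, 0], [0, 0, 0, 0, -0.023, 0.052, 0], [0, 0, 0, 0, -0.02, 0.052, 0], [0, 0, 0, 0, -0.018, 0.05, 0], [0, 0, 0, 0, -0.015, 0.05, 0]]

```text
time: 4.78
tool_pos: [0.5569, 0.058, 0.1137]
tcp_rot: [-2.221, -2.221, 0.0]
wrist_force: [-0.5, 0.3, 1.9]
width: -0.001
grip_force: 0.9
```

Emit:
play_rows:
  moves:
    - [[0, 0, 0, 0, -0.01, 0.03, 0], [0, 0, 0, 0, -0.01, 0.03, 0], [0, 0, 0, 0, -0.008, 0.03, 0], [0, 0, 0, 0, -0.006, 0.025, 0], [0, 0, 0, 0, -0.005, 0.025, 0]]

```text
time: 5.2
tool_pos: [0.5533, 0.058, 0.1001]
tcp_rot: [2.221, 2.221, 0.0]
wrist_force: [-0.1, -0.6, 1.9]
width: 0.005
grip_force: 0.8
```

Emit:
play_rows:
  moves:
    - [[0, 0, 0, 0, 0, 0.02, 0], [0, 0, 0, 0, 0, 0.02, 0], [0, 0, 0, 0, 0, 0.02, 0], [0, 0, 0, 0, 0, 0.02, 0], [0, 0, 0, 0, 0, 0.02, 0]]

```text
time: 5.62
tool_pos: [0.5533, 0.058, 0.0901]
tcp_rot: [2.221, 2.221, 0.0]
wrist_force: [-1.2, -0.3, 0.9]
width: 0.001
grip_force: 0.8
```

Emit:
play_rows:
  moves:
    - [[0, 0, 0, 0, 0, 0.01, 0], [0, 0, 0, 0, 0, 0.01, 0], [0, 0, 0, 0, 0, 0.01, 0], [0, 0, 0, 0, 0, 0.01, 0], [0, 0, 0, 0, 0, 0.01, 0]]

```text
time: 6.03
tool_pos: [0.5533, 0.058, 0.0853]
tcp_rot: [2.221, 2.221, 0.0]
wrist_force: [-1.1, 0.3, 2.1]
width: 0.002
grip_force: 0.8
```

Emit:
play_rows:
  moves:
    - [[0, 0, 0, 0, 0, 0.01, 0], [0, 0, 0, 0, 0, 0.01, 0], [0, 0, 0, 0, 0, 0.01, 0], [0, 0, 0, 0, 0, 0, 0], [0, 0, 0, 0, 0, 0, 0]]

```text
time: 6.45
tool_pos: [0.5534, 0.058, 0.0821]
tcp_rot: [2.221, 2.221, 0.0]
wrist_force: [-0.7, 0.7, -0.2]
width: 0.002
grip_force: 0.0
```

Emit:
play_rows:
  moves:
    - [[0, 0, 0, 0, 0, 0.01, 0], [0, 0, 0, 0, 0, 0.01, 0], [0, 0, 0, 0, 0, 0, 0], [0, 0, 0, 0, 0, 0, 0], [0, 0, 0, 0, 0, 0, 0]]

```text
time: 6.87
tool_pos: [0.5533, 0.058, 0.0801]
tcp_rot: [2.221, 2.221, 0.0]
wrist_force: [-0.4, -0.5, -0.0]
width: -0.003
grip_force: 0.1
```

```bash
python3 - <<'E'
from h import *
s=bot.read_state(); print(s['tool_pos'],s['wrist_force'],s['torque'])
c=grab('side'); cv2.imwrite('pics/s3.png',cv2.resize(c['image'][120:320,140:300,::-1],None,fx=3,fy=3))
d=grab('scene')
for n in('side','scene'):
    P=cloud(load(n)).reshape(-1,3);P=P[np.isfinite(P).all(1)]
    q=P[(P[:,0]>.525)&(P[:,0]<.70)&(P[:,1]>-.045)&(P[:,1]<.155)&(P[:,2]>.074)&(P[:,2]<.095)]
    w=np.ones(len(q),bool)
    for _ in range(6):
        M=np.c_[np.ones(len(q)),q[:,0]-.696,q[:,1]-.057];k=np.linalg.lstsq(M[w],q[w,2],rcond=None)[0];w=abs(q[:,2]-M@k)<.004
    print(n,len(q),w.sum(),k)
E
```

```text
[0.55330624 0.0579796  0.08013782] [-0.38678438 -0.50807412 -0.01370184] [ 0.04933348 -0.00602534  0.02293466]
side 1277 1221 [ 0.08229571 -0.12192514  0.00636363]
scene 2113 1866 [ 0.08244638 -0.11442627  0.00151861]
```

View pics/s3.png

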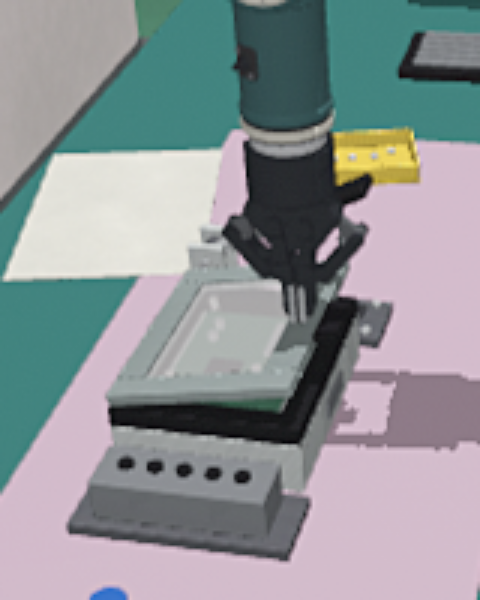

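The lid is still about 0.13 rad open. The fingertip (crop px 295,310) slid off the frame bar into the window opening. I'll raise it, shift 15 mm towards the free edge, and press on the bar.

Emit:
play_rows:
  moves:
    - [[0, 0, 0, 0, 0.02, 0, 0], [0, 0, 0, 0, 0, -0.2, 0], [0, 0, 0, 0, 0, -0.25, 0], [0, 0, 0, 0, -0.1, 0, 0], [0, 0, 0, 0, -0.07, 0, 0]]

```text
time: 7.38
tool_pos: [0.5396, 0.0581, 0.127]
tcp_rot: [2.22, 2.22, 0.005]
wrist_force: [-0.1, -0.5, -0.9]
width: 0.004
grip_force: 0.0
```

```bash
python3 - <<'E'
from h import *
s=bot.read_state(); print(s['tool_pos'],s['wrist_force'])
grab('side');grab('scene')
for n in('side','scene'):
    P=cloud(load(n)).reshape(-1,3);P=P[np.isfinite(P).all(1)]
    for a in (.51,.52,.53,.54,.55,.57,.6,.63,.66,.68):
        q=P[(P[:,0]>a)&(P[:,0]<a+.01)&(P[:,1]>.1)&(P[:,1]<.15)&(P[:,2]>.05)&(P[:,2]<.13)]
        print(n,a,len(q),np.percentile(q[:,2],[10,50,90]).round(3) if len(q) else '')
E
```

```text
[0.53962482 0.05808161 0.12704845] [-0.09374144 -0.54346622 -0.89621973]
side 0.51 0 
side 0.52 37 [0.052 0.059 0.068]
side 0.53 95 [0.067 0.101 0.111]
side 0.54 82 [0.067 0.107 0.111]
side 0.55 61 [0.058 0.107 0.109]
side 0.57 62 [0.056 0.099 0.105]
side 0.6 55 [0.057 0.095 0.099]
side 0.63 43 [0.068 0.09  0.094]
side 0.66 43 [0.072 0.085 0.089]
side 0.68 36 [0.083 0.085 0.086]
scene 0.51 0 
scene 0.52 0 
scene 0.53 16 [0.108 0.11  0.112]
scene 0.54 47 [0.107 0.11  0.112]
scene 0.55 47 [0.106 0.107 0.11 ]
scene 0.57 49 [0.098 0.101 0.104]
scene 0.6 53 [0.093 0.095 0.1  ]
scene 0.63 58 [0.088 0.091 0.094]
scene 0.66 53 [0.081 0.085 0.089]
scene 0.68 61 [0.083 0.085 0.088]
```

Emit:
play_rows:
  moves:
    - [[0, 0, 0, 0, 0, 0.05, 0], [0, 0, 0, 0, 0, 0.04, 0], [0, 0, 0, 0, 0, 0.025, 0], [0, 0, 0, 0, 0, 0.025, 0], [0, 0, 0, 0, 0, 0.025, 0]]

```text
time: 7.9
tool_pos: [0.538, 0.058, 0.1078]
tcp_rot: [-2.221, -2.221, 0.002]
wrist_force: [0.1, 0.5, -0.1]
width: 0.001
grip_force: 0.0
```

Emit:
play_rows:
  moves:
    - [[0, 0, 0, 0, 0, 0.025, 0], [0, 0, 0, 0, 0, 0.025, 0], [0, 0, 0, 0, 0, 0.025, 0], [0, 0, 0, 0, 0, 0.025, 0], [0, 0, 0, 0, 0, 0.025, 0]]

```text
time: 8.32
tool_pos: [0.5384, 0.058, 0.0961]
tcp_rot: [2.221, 2.221, 0.0]
wrist_force: [0.5, 0.2, -0.7]
width: 0.002
grip_force: 0.0
```

Emit:
play_rows:
  moves:
    - [[0, 0, 0, 0, 0, 0.02, 0], [0, 0, 0, 0, 0, 0.02, 0], [0, 0, 0, 0, 0, 0.02, 0], [0, 0, 0, 0, 0, 0.01, 0], [0, 0, 0, 0, 0, 0.01, 0]]

```text
time: 8.73
tool_pos: [0.5383, 0.058, 0.0881]
tcp_rot: [-2.221, -2.221, 0.0]
wrist_force: [-0.2, -0.2, -0.9]
width: 0.001
grip_force: 0.0
```

```bash
python3 - <<'E'
from h import *
s=bot.read_state(); print(s['tool_pos'],s['wrist_force'])
c=grab('side');d=grab('scene')
a=cv2.resize(c['image'][170:260,190:290,::-1],(400,360)); b=cv2.resize(d['image'][200:300,240:350,::-1],(396,360))
cv2.imwrite('pics/s4.png',np.hstack([a,b]))
for n in('side','scene'):
    P=cloud(load(n)).reshape(-1,3);P=P[np.isfinite(P).all(1)]
    for a in (.53,.54,.55,.6,.68):
        q=P[(P[:,0]>a)&(P[:,0]<a+.01)&(P[:,1]>.1)&(P[:,1]<.15)&(P[:,2]>.05)&(P[:,2]<.13)]
        print(n,a,len(q),np.percentile(q[:,2],[10,50,90]).round(3) if len(q) else '')
E
```

```text
[0.53826332 0.05798944 0.0881416 ] [-0.20824142 -0.17015852 -0.85828037]
side 0.53 95 [0.067 0.102 0.112]
side 0.54 81 [0.067 0.071 0.11 ]
side 0.55 58 [0.057 0.107 0.109]
side 0.6 55 [0.058 0.094 0.099]
side 0.68 39 [0.083 0.085 0.086]
scene 0.53 15 [0.108 0.11  0.111]
scene 0.54 46 [0.107 0.109 0.112]
scene 0.55 48 [0.106 0.108 0.111]
scene 0.6 53 [0.092 0.095 0.099]
scene 0.68 58 [0.082 0.085 0.088]
```

View pics/s4.png

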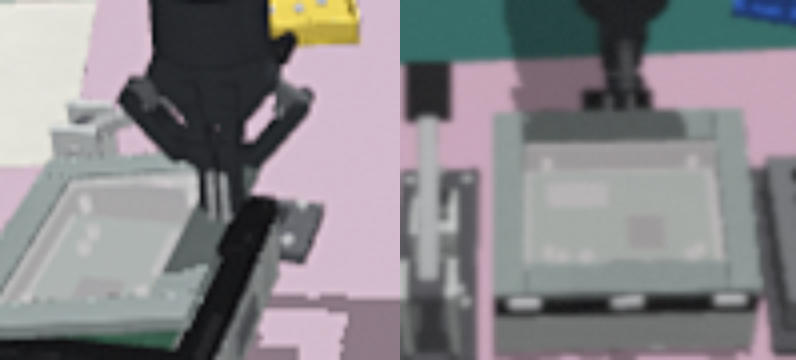

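```bash
python3 - <<'E'
from h import *
for n in('side','scene'):
    P=cloud(load(n)).reshape(-1,3);P=P[np.isfinite(P).all(1)]
    for z in np.arange(.06,.19,.01):
        q=P[(P[:,0]>.48)&(P[:,0]<.575)&(P[:,1]>.035)&(P[:,1]<.085)&(P[:,2]>z)&(P[:,2]<z+.01)]
        print(n,z.round(2),len(q),np.percentile(q[:,:2],[5,50,95],axis=0).round(3).tolist() if len(q) else '')
E
```

```text
side 0.06 74 [[0.526, 0.038], [0.535, 0.062], [0.544, 0.082]]
side 0.07 13 [[0.528, 0.037], [0.536, 0.061], [0.542, 0.073]]
side 0.08 0 
side 0.09 9 [[0.566, 0.038], [0.573, 0.051], [0.574, 0.077]]
side 0.1 117 [[0.52, 0.04], [0.554, 0.066], [0.572, 0.084]]
side 0.11 93 [[0.513, 0.039], [0.522, 0.063], [0.54, 0.083]]
side 0.12 21 [[0.525, 0.061], [0.534, 0.066], [0.546, 0.068]]
side 0.13 37 [[0.522, 0.058], [0.534, 0.064], [0.548, 0.069]]
side 0.14 38 [[0.523, 0.056], [0.533, 0.064], [0.547, 0.068]]
side 0.15 33 [[0.523, 0.058], [0.535, 0.064], [0.548, 0.069]]
side 0.16 81 [[0.508, 0.05], [0.537, 0.066], [0.564, 0.07]]
side 0.17 124 [[0.502, 0.045], [0.541, 0.065], [0.571, 0.07]]
side 0.18 81 [[0.492, 0.046], [0.53, 0.067], [0.57, 0.074]]
scene 0.06 0 
scene 0.07 0 
scene 0.08 0 
scene 0.09 35 [[0.561, 0.036], [0.57, 0.06], [0.574, 0.081]]
scene 0.1 149 [[0.535, 0.038], [0.557, 0.06], [0.571, 0.083]]
scene 0.11 71 [[0.517, 0.037], [0.532, 0.051], [0.552, 0.084]]
scene 0.12 11 [[0.543, 0.049], [0.545, 0.06], [0.551, 0.07]]
scene 0.13 18 [[0.541, 0.049], [0.548, 0.058], [0.553, 0.069]]
scene 0.14 8 [[0.542, 0.05], [0.551, 0.061], [0.554, 0.065]]
scene 0.15 1 [[0.546, 0.048], [0.546, 0.048], [0.546, 0.048]]
scene 0.16 7 [[0.545, 0.047], [0.553, 0.05], [0.566, 0.065]]
scene 0.17 8 [[0.55, 0.047], [0.553, 0.051], [0.571, 0.074]]
scene 0.18 16 [[0.549, 0.044], [0.553, 0.053], [0.555, 0.075]]
```

```bash
python3 - <<'E'
from h import *
for n in('side','scene'):
    c=load(n);W=cloud(c)
    for z in (.088,.095,.105,.11,.115,.12,.13,.14):
        p=c['R']@np.array([.538,.058,z])+c['t'];u,v=(c['K']@p)[:2]/p[2]; u,v=int(round(u)),int(round(v))
        print(n,z,(u,v),W[v,u].round(3),c['image'][v,u])
    if n=='scene':
        for v in range(222,244,2): print(v,[W[v,u].round(3).tolist() for u in (296,303)],[c['image'][v,u].tolist() for u in (290,296,303,309,315)])
E
```

```text
side 0.088 (245, 233) [0.531 0.084 0.105] [19 17 19]
side 0.095 (245, 231) [0.532 0.082 0.11 ] [14 13 16]
side 0.105 (245, 227) [0.536 0.063 0.11 ] [ 93 101 101]
side 0.11 (245, 226) [0.537 0.06  0.111] [ 96 104 104]
side 0.115 (245, 224) [0.534 0.067 0.122] [106 107 109]
side 0.12 (244, 223) [0.537 0.068 0.125] [73 73 76]
side 0.13 (244, 219) [0.536 0.066 0.136] [51 51 55]
side 0.14 (244, 216) [0.536 0.067 0.146] [70 71 73]
scene 0.088 (300, 236) [0.557 0.057 0.109] [86 91 90]
scene 0.095 (300, 234) [0.549 0.058 0.108] [84 91 90]
scene 0.105 (300, 232) [0.543 0.058 0.111] [85 90 89]
scene 0.11 (300, 231) [0.538 0.059 0.11 ] [81 85 83]
scene 0.115 (300, 230) [0.555 0.057 0.133] [53 55 57]
scene 0.12 (300, 229) [0.549 0.057 0.131] [37 38 40]
scene 0.13 (300, 226) [0.566 0.055 0.163] [30 30 33]
scene 0.14 (300, 224) [0.599 0.051 0.208] [41 41 44]
222 [[0.402, 0.059, 0.003], [0.592, 0.06, 0.208]] [[123, 103, 115], [101, 86, 95], [65, 67, 70], [194, 161, 180], [201, 167, 185]]
224 [[0.408, 0.058, -0.001], [0.598, 0.059, 0.206]] [[112, 93, 103], [83, 72, 78], [60, 59, 62], [153, 127, 142]
[... 457 characters left out ...]
84, 90, 89], [84, 89, 88], [86, 91, 91], [85, 91, 91]]
234 [[0.546, 0.046, 0.106], [0.548, 0.067, 0.107]] [[83, 89, 89], [85, 90, 90], [85, 90, 89], [86, 93, 91], [85, 90, 88]]
236 [[0.557, 0.045, 0.11], [0.558, 0.066, 0.109]] [[86, 92, 91], [85, 91, 91], [86, 91, 91], [84, 91, 90], [86, 90, 90]]
238 [[0.563, 0.045, 0.107], [0.566, 0.065, 0.109]] [[89, 93, 93], [89, 94, 93], [100, 106, 104], [100, 104, 104], [106, 109, 108]]
240 [[0.565, 0.045, 0.1], [0.566, 0.065, 0.101]] [[157, 155, 155], [157, 154, 155], [158, 156, 157], [159, 156, 157], [159, 157, 158]]
242 [[0.571, 0.044, 0.099], [0.572, 0.065, 0.099]] [[156, 153, 154], [156, 152, 154], [156, 152, 153], [155, 152, 153], [154, 151, 151]]
```

Emit:
play_rows:
  moves:
    - [[0, 0, 0, 0, 0, -0.2, 0], [0, 0, 0, 0, 0, -0.2, 0], [0, 0, 0, 0, 0, -0.2, 0], [0, 0, 0, 0, 0, 0, 0], [0, 0, 0, 0, 0, 0, 0]]

```text
time: 9.25
tool_pos: [0.5397, 0.0581, 0.15]
tcp_rot: [2.22, 2.22, 0.004]
wrist_force: [-0.4, -0.2, -0.3]
width: -0.003
grip_force: 0.0
```

```bash
python3 - <<'E'
from h import *
s=bot.read_state(); T=s['tool_pos']; print(T,s['wrist_force'],s['q'].round(3))
for n in('side','scene'):
    c=grab(n);W=cloud(c)
    for dz in np.arange(-.01,.07,.005):
        p=c['R']@(T+[0,0,dz])+c['t'];u,v=(c['K']@p)[:2]/p[2]; u,v=int(round(u)),int(round(v))
        print(n,dz.round(3),(u,v),W[v,u].round(3),c['image'][v,u])
E
```

```text
[0.53973543 0.05807045 0.14995083] [-0.3764732  -0.20636844 -0.29192632] [ 0.061  0.051  1.947 -0.     1.14   0.061]
side -0.01 (243, 216) [0.556 0.003 0.105] [92 98 98]
side -0.005 (243, 214) [ 0.556 -0.001  0.109] [86 93 92]
side 0.0 (243, 213) [ 0.559 -0.01   0.106] [ 99 105 105]
side 0.005 (243, 211) [ 0.563 -0.027  0.102] [90 98 97]
side 0.01 (243, 209) [ 0.564 -0.034  0.105] [160 172 171]
side 0.015 (243, 208) [ 0.566 -0.039  0.105] [152 165 164]
side 0.02 (243, 206) [ 0.614 -0.221  0.   ] [199 176 191]
side 0.025 (243, 204) [0.537 0.065 0.18 ] [110 100 109]
side 0.03 (243, 203) [0.536 0.066 0.184] [78 82 84]
side 0.035 (242, 201) [0.538 0.067 0.19 ] [72 73 75]
side 0.04 (242, 199) [0.538 0.069 0.197] [57 57 60]
side 0.045 (242, 198) [0.538 0.068 0.199] [57 57 60]
side 0.05 (242, 196) [0.538 0.064 0.203] [49 51 53]
side 0.055 (242, 194) [0.537 0.068 0.211] [52 53 55]
side 0.06 (242, 192) [0.537 0.067 0.216] [59 59 60]
side 0.065 (242, 191) [0.537 0.065 0.218] [29 28 31]
scene -0.01 (300, 225) [0.517 0.06  0.113] [53 46 51]
scene -0.005 (300, 223) [0.405 0.072 0.   ] [117  98 109]
scene 0.0 (300, 222) [0.401 0.073 0.001] [122 102 113]
scene 0.005 (300, 221) [0.396 0.073 0.001] [124 104 116]
scene 0.01 (300, 220) [0.392 0.073 0.001] [131 109 122]
scene 0.015 (300, 219) [0.389 0.073 0.003] [154 128 143]
scene 0.02 (300, 218) [ 0.38   0.074 -0.001] [158 134 148]
scene 0.025 (300, 216) [0.554 0.055 0.191] [86 77 83]
scene 0.03 (301, 215) [0.549 0.058 0.191] [40 40 43]
scene 0.035 (301, 214) [0.549 0.058 0.195] [33 34 39]
scene 0.04 (301, 213) [0.553 0.058 0.203] [35 36 39]
scene 0.045 (301, 212) [0.552 0.058 0.206] [34 36 39]
scene 0.05 (301, 210) [0.593 0.053 0.256] [32 32 36]
scene 0.055 (301, 209) [0.598 0.052 0.265] [39 40 43]
scene 0.06 (301, 208) [0.597 0.052 0.268] [46 47 49]
scene 0.065 (301, 207) [0.593 0.053 0.267] [46 47 49]
```

Both cameras agree that the visible fingertip sits about 25 mm above the reported TCP. The tip at reported z 0.088 was therefore still just above the lid, which explains the zero force. I'll use that offset: contact near reported z 0.085, lid closed near 0.057.

Emit:
play_rows:
  moves:
    - [[0, 0, 0, 0, 0, 0.2, 0], [0, 0, 0, 0, 0, 0.2, 0], [0, 0, 0, 0, 0, 0.15, 0], [0, 0, 0, 0, 0, 0.04, 0], [0, 0, 0, 0, 0, 0.03, 0]]

```text
time: 9.77
tool_pos: [0.5362, 0.0578, 0.0838]
tcp_rot: [-2.219, -2.219, 0.006]
wrist_force: [0.7, 0.5, -0.4]
width: -0.0
grip_force: 0.0
```

Emit:
play_rows:
  moves:
    - [[0, 0, 0, 0, 0, 0.02, 0], [0, 0, 0, 0, 0, 0.02, 0], [0, 0, 0, 0, 0, 0.02, 0], [0, 0, 0, 0, 0, 0.02, 0], [0, 0, 0, 0, 0, 0.02, 0]]

```text
time: 10.18
tool_pos: [0.5389, 0.058, 0.077]
tcp_rot: [2.221, 2.221, 0.002]
wrist_force: [-0.5, -0.0, 1.2]
width: 0.001
grip_force: 0.8
```

Contact. Continuing slowly.

Emit:
play_rows:
  moves:
    - [[0, 0, 0, 0, 0, 0.02, 0], [0, 0, 0, 0, 0, 0.02, 0], [0, 0, 0, 0, 0, 0.02, 0], [0, 0, 0, 0, 0, 0.02, 0], [0, 0, 0, 0, 0, 0.02, 0]]

```text
time: 10.6
tool_pos: [0.5382, 0.058, 0.0661]
tcp_rot: [-2.221, -2.221, 0.0]
wrist_force: [-1.2, -0.0, 2.3]
width: -0.006
grip_force: 0.8
```

Emit:
play_rows:
  moves:
    - [[0, 0, 0, 0, 0, 0.015, 0], [0, 0, 0, 0, 0, 0.015, 0], [0, 0, 0, 0, 0, 0.015, 0], [0, 0, 0, 0, 0, 0.01, 0], [0, 0, 0, 0, 0, 0.01, 0]]

```text
time: 11.02
tool_pos: [0.5382, 0.058, 0.0596]
tcp_rot: [-2.221, -2.221, 0.0]
wrist_force: [-1.9, -0.6, 1.8]
width: 0.001
grip_force: 0.8
```

Emit:
play_rows:
  moves:
    - [[0, 0, 0, 0, 0, 0.01, 0], [0, 0, 0, 0, 0, 0.01, 0], [0, 0, 0, 0, 0, 0.01, 0], [0, 0, 0, 0, 0, 0, 0], [0, 0, 0, 0, 0, 0, 0]]

```text
time: 11.43
tool_pos: [0.5386, 0.058, 0.0567]
tcp_rot: [2.221, 2.221, 0.001]
wrist_force: [-0.1, -0.0, -0.8]
width: 0.002
grip_force: 0.0
```

Emit:
play_rows:
  moves:
    - [[0, 0, 0, 0, 0, 0.01, 0], [0, 0, 0, 0, 0, 0.01, 0], [0, 0, 0, 0, 0, 0, 0], [0, 0, 0, 0, 0, 0, 0], [0, 0, 0, 0, 0, 0, 0]]

```text
time: 11.85
tool_pos: [0.5384, 0.058, 0.0547]
tcp_rot: [2.221, 2.221, 0.0]
wrist_force: [0.4, -0.1, 0.1]
width: 0.001
grip_force: 0.1
```

Emit:
play_rows:
  moves:
    - [[0, 0, 0, 0, 0, 0.01, 0], [0, 0, 0, 0, 0, 0.01, 0], [0, 0, 0, 0, 0, 0.01, 0]]

```text
time: 12.1
tool_pos: [0.5383, 0.058, 0.0526]
tcp_rot: [-2.221, -2.221, 0.0]
wrist_force: [-4.5, -0.7, 12.8]
width: 0.001
grip_force: 6.9
```

```bash
python3 - <<'E'
from h import *
s=bot.read_state(); print(s['tool_pos'],s['wrist_force'])
for n in('side','scene'):
    grab(n);P=cloud(load(n)).reshape(-1,3);P=P[np.isfinite(P).all(1)]
    for a in (.53,.54,.55,.6,.68):
        q=P[(P[:,0]>a)&(P[:,0]<a+.01)&(P[:,1]>.1)&(P[:,1]<.15)&(P[:,2]>.05)&(P[:,2]<.13)]
        print(n,a,len(q),np.percentile(q[:,2],[10,50,90]).round(3) if len(q) else '')
E
```

```text
[0.53829981 0.05801293 0.05262626] [-4.47172508 -0.66203064 12.83441221]
side 0.53 65 [0.068 0.081 0.083]
side 0.54 47 [0.08  0.082 0.084]
side 0.55 43 [0.079 0.082 0.084]
side 0.6 42 [0.077 0.079 0.082]
side 0.68 46 [0.08  0.082 0.083]
scene 0.53 36 [0.079 0.081 0.083]
scene 0.54 40 [0.079 0.082 0.085]
scene 0.55 41 [0.079 0.082 0.084]
scene 0.6 54 [0.075 0.078 0.082]
scene 0.68 53 [0.08  0.082 0.084]
```

The lid is closed: its outer face is level at 0.082 everywhere, with 12.8 N at contact. Now I'll lift and go over the lever pad at about (0.54, −0.095).

Emit:
play_rows:
  moves:
    - [[0, 0, 0, 0, 0, -0.2, 0], [0, 0, 0, 0, 0, -0.4, 0], [0, 0, 0, 0, 0, -0.4, 0], [0, 0, 0, 0, 0, -0.3, 0], [0, 0, 0, -0.33, 0, 0, 0]]

```text
time: 12.62
tool_pos: [0.5438, 0.0287, 0.1902]
tcp_rot: [2.211, 2.22, 0.019]
wrist_force: [1.1, 0.3, 0.6]
width: -0.0
grip_force: 0.0
```

Emit:
play_rows:
  moves:
    - [[0, 0, 0, -0.4, 0, 0, 0], [0, 0, 0, -0.4, 0, 0, 0], [0, 0, 0, -0.4, 0, 0, 0], [0, 0, 0, 0, 0, 0, 0], [0, 0, 0, 0, 0, 0, 0]]

```text
time: 13.03
tool_pos: [0.5381, -0.097, 0.1815]
tcp_rot: [-2.226, -2.217, -0.0]
wrist_force: [0.4, -0.1, 0.6]
width: -0.0
grip_force: 0.0
```

```bash
python3 - <<'E'
from h import *
s=bot.read_state(); print(s['tool_pos'],s['wrist_force'],s['tcp_rot'])
for n in('side','scene'):
    grab(n);P=cloud(load(n)).reshape(-1,3);P=P[np.isfinite(P).all(1)]
    for lo,hi,b in ((.1,.2,'x'),):
        q=P[(P[:,0]>.5)&(P[:,0]<.58)&(P[:,1]>-.13)&(P[:,1]<-.06)&(P[:,2]>.12)&(P[:,2]<.175)]
        for a in np.arange(.51,.58,.01):
            r=q[(q[:,0]>a)&(q[:,0]<a+.01)]
            if len(r): print(n,a.round(2),len(r),np.percentile(r[:,1],[5,95]).round(3),np.percentile(r[:,2],[50,90]).round(3))
    q=P[(P[:,0]>.50)&(P[:,0]<.58)&(P[:,1]>-.13)&(P[:,1]<-.06)&(P[:,2]>.18)&(P[:,2]<.3)]
    print('tip',np.percentile(q,[2,50,98],axis=0).round(3).tolist())
    q=P[(P[:,0]>.525)&(P[:,0]<.70)&(P[:,1]>-.04)&(P[:,1]<.155)&(P[:,2]>.074)&(P[:,2]<.125)]
    print('lid',np.polyfit(q[:,0],q[:,2],1))
E
```

```text
[ 0.53807267 -0.09696586  0.18154458] [ 0.4182296  -0.10694652  0.62448306] [-2.22602345e+00 -2.21656678e+00 -5.89066898e-05]
side 0.51 12 [-0.116 -0.081] [0.162 0.166]
side 0.52 32 [-0.113 -0.079] [0.166 0.168]
side 0.53 27 [-0.113 -0.078] [0.161 0.163]
side 0.54 28 [-0.112 -0.079] [0.154 0.158]
side 0.55 29 [-0.113 -0.078] [0.149 0.152]
side 0.56 15 [-0.111 -0.081] [0.144 0.147]
side 0.57 20 [-0.103 -0.091] [0.135 0.142]
tip [[0.504, -0.11, 0.218], [0.538, -0.089, 0.268], [0.577, -0.08, 0.299]]
lid [-0.00367441  0.08204834]
scene 0.52 25 [-0.111 -0.079] [0.165 0.167]
scene 0.53 49 [-0.111 -0.077] [0.162 0.166]
scene 0.54 50 [-0.111 -0.077] [0.156 0.16 ]
scene 0.55 48 [-0.111 -0.078] [0.151 0.154]
scene 0.56 49 [-0.112 -0.078] [0.145 0.15 ]
scene 0.57 23 [-0.104 -0.09 ] [0.141 0.144]
tip [[0.543, -0.11, 0.215], [0.552, -0.09, 0.266], [0.578, -0.078, 0.297]]
lid [-0.00133464  0.08040924]
```

Emit:
play_rows:
  moves:
    - [[0, 0, 0, 0.02, 0.06, 0.15, 0], [0, 0, 0, 0, 0, 0.2, 0], [0, 0, 0, 0, 0, 0.04, 0], [0, 0, 0, 0, 0, 0.04, 0], [0, 0, 0, 0, 0, 0.04, 0]]

```text
time: 13.55
tool_pos: [0.5443, -0.0919, 0.1347]
tcp_rot: [-2.219, -2.223, 0.0]
wrist_force: [0.7, 0.1, -0.6]
width: -0.001
grip_force: 0.0
```

Emit:
play_rows:
  moves:
    - [[0, 0, 0, 0, -0.01, 0.04, 0], [0, 0, 0, 0, -0.01, 0.04, 0], [0, 0, 0, 0, -0.01, 0.04, 0], [0, 0, 0, 0, -0.01, 0.04, 0], [0, 0, 0, 0, -0.01, 0.04, 0]]

```text
time: 13.97
tool_pos: [0.5395, -0.0931, 0.1151]
tcp_rot: [2.221, 2.221, 0.001]
wrist_force: [-0.2, -0.1, 3.3]
width: -0.001
grip_force: 1.2
```

Emit:
play_rows:
  moves:
    - [[0, 0, 0, -0.02, -0.01, 0.04, 0], [0, 0, 0, 0, -0.01, 0.04, 0], [0, 0, 0, 0, -0.01, 0.04, 0], [0, 0, 0, 0, -0.01, 0.04, 0], [0, 0, 0, 0, -0.01, 0.04, 0]]

```text
time: 14.38
tool_pos: [0.534, -0.0952, 0.0944]
tcp_rot: [-2.221, -2.221, 0.001]
wrist_force: [-1.0, 1.2, 3.5]
width: -0.0
grip_force: 1.5
```

Emit:
play_rows:
  moves:
    - [[0, 0, 0, 0, -0.01, 0.02, 0], [0, 0, 0, 0, -0.01, 0.02, 0], [0, 0, 0, 0, -0.01, 0.02, 0], [0, 0, 0, 0, -0.01, 0.02, 0], [0, 0, 0, 0, -0.01, 0.02, 0]]

```text
time: 14.8
tool_pos: [0.5307, -0.0952, 0.0853]
tcp_rot: [2.22, 2.22, 0.003]
wrist_force: [4.2, -0.4, 2.7]
width: 0.001
grip_force: 1.6
```

Emit:
play_rows:
  moves:
    - [[0, 0, 0, 0, 0, 0.015, 0], [0, 0, 0, 0, 0, 0.015, 0], [0, 0, 0, 0, 0, 0.015, 0], [0, 0, 0, 0, 0, 0, 0]]

```text
time: 15.13
tool_pos: [0.5293, -0.0951, 0.08]
tcp_rot: [2.221, 2.221, -0.0]
wrist_force: [2.4, -0.2, 3.6]
width: -0.002
grip_force: 1.7
```

Emit:
play_rows:
  moves:
    - [[0, 0, 0, 0, 0, 0.015, 0], [0, 0, 0, 0, 0, 0.015, 0], [0, 0, 0, 0, 0, 0.015, 0], [0, 0, 0, 0, 0, 0, 0]]

```text
time: 15.47
tool_pos: [0.5284, -0.095, 0.0751]
tcp_rot: [-2.22, -2.221, 0.002]
wrist_force: [-0.0, -0.5, 4.4]
width: -0.002
grip_force: 1.8
```

Emit:
play_rows:
  moves:
    - [[0, 0, 0, 0, 0, 0.015, 0], [0, 0, 0, 0, 0, 0.015, 0], [0, 0, 0, 0, 0, 0, 0]]

```text
time: 15.72
tool_pos: [0.5281, -0.095, 0.072]
tcp_rot: [-2.22, -2.22, 0.002]
wrist_force: [-3.1, -1.9, 3.9]
width: 0.0
grip_force: 1.9
```

Emit:
play_rows:
  moves:
    - [[0, 0, 0, 0, 0, 0.015, 0], [0, 0, 0, 0, 0, 0.015, 0], [0, 0, 0, 0, 0, 0, 0]]

```text
time: 15.97
tool_pos: [0.5289, -0.0948, 0.0693]
tcp_rot: [-2.221, -2.221, 0.001]
wrist_force: [-2.1, -0.2, 3.9]
width: 0.004
grip_force: 1.9
```

Emit:
play_rows:
  moves:
    - [[0, 0, 0, 0, 0, 0.01, 0], [0, 0, 0, 0, 0, 0.01, 0], [0, 0, 0, 0, 0, 0, 0]]

```text
time: 16.22
tool_pos: [0.529, -0.0948, 0.0685]
tcp_rot: [-2.221, -2.221, 0.001]
wrist_force: [-4.2, 0.5, 9.6]
width: 0.002
grip_force: 4.5
```

Emit:
play_rows:
  moves:
    - [[0, 0, 0, 0, 0, 0.01, 0], [0, 0, 0, 0, 0, 0.01, 0], [0, 0, 0, 0, 0, 0, 0]]

```text
time: 16.47
tool_pos: [0.5288, -0.0948, 0.0671]
tcp_rot: [-2.221, -2.221, 0.001]
wrist_force: [-6.6, 0.5, 12.1]
width: -0.001
grip_force: 5.9
```

Catch met. Single small steps from here.

Emit:
play_rows:
  moves:
    - [[0, 0, 0, 0, 0, 0.01, 0], [0, 0, 0, 0, 0, 0.01, 0], [0, 0, 0, 0, 0, 0, 0]]

```text
time: 16.72
tool_pos: [0.5284, -0.0948, 0.0645]
tcp_rot: [-2.22, -2.221, 0.002]
wrist_force: [-6.2, 0.1, 10.2]
width: -0.001
grip_force: 4.8
```

Emit:
play_rows:
  moves:
    - [[0, 0, 0, 0, 0, 0.01, 0], [0, 0, 0, 0, 0, 0, 0]]

```text
time: 16.88
tool_pos: [0.5283, -0.0948, 0.0632]
tcp_rot: [-2.22, -2.22, 0.002]
wrist_force: [-6.5, 0.5, 9.3]
width: 0.001
grip_force: 4.5
```

Emit:
play_rows:
  moves:
    - [[0, 0, 0, 0, 0, 0.01, 0], [0, 0, 0, 0, 0, 0, 0]]

```text
time: 17.05
tool_pos: [0.5281, -0.0948, 0.062]
tcp_rot: [-2.22, -2.22, 0.002]
wrist_force: [-6.1, 0.7, 8.6]
width: -0.002
grip_force: 4.2
```

Emit:
play_rows:
  moves:
    - [[0, 0, 0, 0, 0, 0.01, 0], [0, 0, 0, 0, 0, 0, 0]]

```text
time: 17.22
tool_pos: [0.528, -0.0948, 0.0609]
tcp_rot: [-2.22, -2.22, 0.003]
wrist_force: [-6.9, -0.2, 7.9]
width: -0.007
grip_force: 4.0
```

Emit:
play_rows:
  moves:
    - [[0, 0, 0, 0, 0, 0.01, 0], [0, 0, 0, 0, 0, 0, 0]]

```text
time: 17.38
tool_pos: [0.5279, -0.0948, 0.0598]
tcp_rot: [-2.22, -2.22, 0.003]
wrist_force: [-4.9, 0.3, 7.2]
width: -0.002
grip_force: 3.8
```

Emit:
play_rows:
  moves:
    - [[0, 0, 0, 0, 0, 0.01, 0], [0, 0, 0, 0, 0, 0, 0]]

```text
time: 17.55
tool_pos: [0.5282, -0.0948, 0.0588]
tcp_rot: [-2.22, -2.22, 0.002]
wrist_force: [-4.9, 0.2, 8.2]
width: 0.001
grip_force: 3.6
```

Emit:
play_rows:
  moves:
    - [[0, 0, 0, 0, 0, 0.01, 0], [0, 0, 0, 0, 0, 0, 0]]

```text
time: 17.72
tool_pos: [0.5281, -0.0948, 0.0577]
tcp_rot: [-2.22, -2.22, 0.002]
wrist_force: [-5.9, 0.2, 6.5]
width: -0.003
grip_force: 3.4
```

Emit:
play_rows:
  moves:
    - [[0, 0, 0, 0, 0, 0.01, 0], [0, 0, 0, 0, 0, 0, 0]]

```text
time: 17.88
tool_pos: [0.5282, -0.0948, 0.0567]
tcp_rot: [-2.22, -2.22, 0.002]
wrist_force: [-5.9, -0.2, 6.7]
width: -0.002
grip_force: 3.3
```

Emit:
play_rows:
  moves:
    - [[0, 0, 0, 0, 0, 0.01, 0], [0, 0, 0, 0, 0, 0, 0]]

```text
time: 18.05
tool_pos: [0.5282, -0.0948, 0.0556]
tcp_rot: [-2.22, -2.22, 0.002]
wrist_force: [-4.3, -0.2, 6.3]
width: 0.001
grip_force: 3.1
```

Emit:
play_rows:
  moves:
    - [[0, 0, 0, 0, 0, 0.01, 0], [0, 0, 0, 0, 0, 0, 0]]

```text
time: 18.22
tool_pos: [0.5282, -0.0948, 0.0546]
tcp_rot: [-2.22, -2.22, 0.002]
wrist_force: [-3.7, -0.7, 5.6]
width: 0.002
grip_force: 3.0
```

Emit:
play_rows:
  moves:
    - [[0, 0, 0, 0, 0, 0.01, 0], [0, 0, 0, 0, 0, 0.01, 0], [0, 0, 0, 0, 0, 0, 0]]

```text
time: 18.47
tool_pos: [0.5282, -0.0948, 0.0524]
tcp_rot: [-2.22, -2.22, 0.002]
wrist_force: [-4.1, 0.2, 5.8]
width: -0.001
grip_force: 2.5
```

Emit:
play_rows:
  moves:
    - [[0, 0, 0, 0, 0, 0.01, 0], [0, 0, 0, 0, 0, 0, 0]]

```text
time: 18.63
tool_pos: [0.5284, -0.0948, 0.0515]
tcp_rot: [-2.22, -2.22, 0.002]
wrist_force: [-3.4, -0.1, 4.3]
width: -0.002
grip_force: 2.5
```

Emit:
play_rows:
  moves:
    - [[0, 0, 0, 0, 0, 0.01, 0], [0, 0, 0, 0, 0, 0, 0]]

```text
time: 18.8
tool_pos: [0.5285, -0.0948, 0.0504]
tcp_rot: [-2.22, -2.22, 0.001]
wrist_force: [-4.3, -0.1, 4.1]
width: 0.004
grip_force: 2.2
```

Emit:
play_rows:
  moves:
    - [[0, 0, 0, 0, 0, 0.01, 0], [0, 0, 0, 0, 0, 0, 0]]

```text
time: 18.97
tool_pos: [0.5287, -0.0948, 0.0495]
tcp_rot: [-2.221, -2.221, 0.001]
wrist_force: [-3.4, -0.0, 4.9]
width: -0.002
grip_force: 2.1
```

Emit:
play_rows:
  moves:
    - [[0, 0, 0, 0, 0, 0.01, 0], [0, 0, 0, 0, 0, 0, 0]]

```text
time: 19.13
tool_pos: [0.529, -0.0949, 0.0485]
tcp_rot: [-2.221, -2.221, 0.0]
wrist_force: [-2.9, 0.2, 2.6]
width: -0.003
grip_force: 1.8
```

Emit:
play_rows:
  moves:
    - [[0, 0, 0, 0, 0, 0.01, 0], [0, 0, 0, 0, 0, 0, 0]]

```text
time: 19.3
tool_pos: [0.5293, -0.0949, 0.0475]
tcp_rot: [-2.221, -2.221, -0.0]
wrist_force: [-2.9, 0.3, 3.1]
width: 0.001
grip_force: 1.5
```

Emit:
play_rows:
  moves:
    - [[0, 0, 0, 0, 0, 0.01, 0], [0, 0, 0, 0, 0, 0, 0]]

```text
time: 19.47
tool_pos: [0.5294, -0.0949, 0.0465]
tcp_rot: [2.221, 2.221, 0.0]
wrist_force: [-2.9, 0.3, 2.1]
width: 0.003
grip_force: 1.2
```

Emit:
play_rows:
  moves:
    - [[0, 0, 0, 0, 0, 0.01, 0], [0, 0, 0, 0, 0, 0, 0]]

```text
time: 19.63
tool_pos: [0.5295, -0.095, 0.0455]
tcp_rot: [2.221, 2.221, 0.001]
wrist_force: [-1.6, 0.3, 1.9]
width: -0.001
grip_force: 0.7
```

```bash
python3 - <<'E'
from h import *
c=grab('side'); P=cloud(c)
q=P.reshape(-1,3);q=q[np.isfinite(q).all(1)]
for a in np.arange(.49,.66,.02):
    r=q[(q[:,0]>a)&(q[:,0]<a+.02)&(q[:,1]>-.115)&(q[:,1]<-.075)&(q[:,2]>.03)&(q[:,2]<.12)]
    if len(r): print(a.round(2),len(r),np.percentile(r[:,2],[10,50,90]).round(3))
E
```

```text
0.49 47 [0.067 0.072 0.076]
0.51 129 [0.072 0.089 0.115]
0.53 70 [0.068 0.078 0.113]
0.55 46 [0.057 0.074 0.078]
0.57 60 [0.049 0.07  0.076]
0.59 56 [0.053 0.071 0.078]
0.61 39 [0.069 0.076 0.079]
0.63 36 [0.07  0.077 0.081]
0.65 62 [0.069 0.078 0.09 ]
```

Emit:
play_rows:
  moves:
    - [[0, 0, 0, 0, 0, 0.01, 0], [0, 0, 0, 0, 0, 0, 0]]

```text
time: 19.85
tool_pos: [0.5296, -0.095, 0.0446]
tcp_rot: [2.221, 2.221, 0.001]
wrist_force: [-0.1, -0.1, 0.7]
width: 0.003
grip_force: 0.2
```

Emit:
play_rows:
  moves:
    - [[0, 0, 0, 0, 0, 0.01, 0], [0, 0, 0, 0, 0, 0, 0]]

```text
time: 20.02
tool_pos: [0.5296, -0.0951, 0.0436]
tcp_rot: [2.221, 2.221, 0.001]
wrist_force: [0.5, -0.3, -0.3]
width: 0.004
grip_force: 0.0
```

Emit:
play_rows:
  moves:
    - [[0, 0, 0, 0, 0, 0.01, 0], [0, 0, 0, 0, 0, 0, 0]]

```text
time: 20.18
tool_pos: [0.5293, -0.095, 0.0425]
tcp_rot: [2.221, 2.221, 0.0]
wrist_force: [-1.0, 0.8, 0.4]
width: 0.0
grip_force: 0.0
```

Contact force has dropped to zero, so the catch has pulled the lever past it. I'll lift off and check.

Emit:
play_rows:
  moves:
    - [[0, 0, 0, 0, 0, -0.05, 0], [0, 0, 0, 0, 0, -0.15, 0], [0, 0, 0, 0, 0, -0.35, 0], [0, 0, 0, 0, 0, -0.4, 0], [0, 0, 0, 0, 0, -0.4, 0]]

```text
time: 20.6
tool_pos: [0.5283, -0.0948, 0.1787]
tcp_rot: [-2.22, -2.22, 0.002]
wrist_force: [0.7, -0.6, -0.7]
width: 0.001
grip_force: 0.0
```

Emit:
play_rows:
  moves:
    - [[0, 0, 0, 0, 0, 0, 0], [0, 0, 0, 0, 0, 0, 0], [0, 0, 0, 0, 0, 0, 0], [0, 0, 0, 0, 0, 0, 0], [0, 0, 0, 0, 0, 0, 0]]

```text
time: 21.02
tool_pos: [0.5278, -0.0947, 0.1757]
tcp_rot: [-2.219, -2.219, 0.003]
wrist_force: [-0.1, -0.6, -0.2]
width: 0.004
grip_force: 0.0
```

```bash
python3 - <<'E'
from h import *
print(bot.read_state()['tool_pos'])
a=[]
for n in('side','scene'):
    c=grab(n); q=cloud(c).reshape(-1,3);q=q[np.isfinite(q).all(1)]
    for x in np.arange(.49,.66,.02):
        r=q[(q[:,0]>x)&(q[:,0]<x+.02)&(q[:,1]>-.112)&(q[:,1]<-.078)&(q[:,2]>.03)&(q[:,2]<.17)]
        if len(r): print(n,x.round(2),len(r),np.percentile(r[:,2],[10,50,90]).round(3))
    r=q[(q[:,0]>.535)&(q[:,0]<.70)&(q[:,1]>-.03)&(q[:,1]<.155)&(q[:,2]>.072)&(q[:,2]<.125)]; print('lid',np.polyfit(r[:,0],r[:,2],1))
    k=c['image'][130:310,150:310] if n=='side' else c['image'][190:310,220:380]
    a.append(cv2.resize(k[...,::-1],(395,420)))
cv2.imwrite('pics/s5.png',np.hstack(a))
E
```

```text
[ 0.52782512 -0.09466484  0.17568067]
side 0.49 38 [0.058 0.066 0.068]
side 0.51 59 [0.061 0.067 0.07 ]
side 0.53 48 [0.063 0.069 0.072]
side 0.55 41 [0.062 0.069 0.072]
side 0.57 45 [0.056 0.069 0.074]
side 0.59 54 [0.053 0.07  0.074]
side 0.61 40 [0.066 0.074 0.078]
side 0.63 36 [0.067 0.076 0.079]
side 0.65 54 [0.069 0.078 0.089]
lid [3.37169940e-05 7.95813211e-02]
scene 0.49 19 [0.064 0.066 0.067]
scene 0.51 53 [0.065 0.067 0.07 ]
scene 0.53 58 [0.066 0.069 0.071]
scene 0.55 32 [0.063 0.069 0.072]
scene 0.57 50 [0.048 0.069 0.075]
scene 0.59 50 [0.049 0.058 0.075]
scene 0.61 53 [0.04  0.074 0.077]
scene 0.63 34 [0.073 0.076 0.078]
scene 0.65 32 [0.075 0.078 0.081]
lid [-0.00030667  0.07947639]
```

View pics/s5.png

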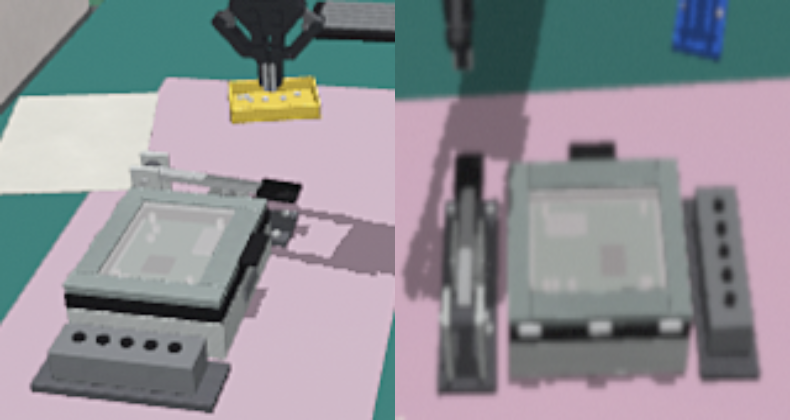

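The lid lies flat (slope about 0). The lever stays down unaided, with its pad at z 0.067 against 0.157 before. The gripper is clear and the other things are where they were. Handing in.

```bash
python3 -c "
from workcell import bot
print(bot.finish_job())"
```

```text
the job is handed in; nothing more can be done
None
```

I lowered the lid until it lay flat and closed, then pressed the grey lever until its catch held it down by itself. The other things stayed where they were, and I handed the job in at about 21 s; no verdict was shown.

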